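# Press the drive pulley home on the conveyor gearmotor

## Task

Fit the toothed drive pulley with the splined bore onto the upright splined shaft of the conveyor gearmotor, hub uppermost: turn it until the splines mesh, slide it down the shaft, and press it fully home onto the shaft's shoulder against the spring beneath it. The program finishes while still holding the pulley pressed down there, so that a colleague can snap the retaining ring into the groove above it. Leave the other pulley and the loose things on the bench where they are.

Things in the scene. Friction and masses are not known exactly. Their poses are not given: they have to be found in the camera images.
- drive_pulley: The pulley to fit: aluminium, steel flanges, 0.26-0.39 kg, loose on the bench, hub up. Origin: centre of its underside; z up through the hub. z 0-24 mm: toothed rim, flanges 80 mm across; z 24-52 mm: smooth round hub 46 mm across (grip here). Through bore with six internal grooves, 8 mm wide at the 28 mm bore, 34 mm across their floors. x points through a groove; grooves every 60 degrees.
- shaft_seat (a point): Centre of the shoulder of the gearmotor's upright shaft, 131 mm above the bench: the underside of the pulley rests here when fully home. z up along the shaft, x through a spline tooth; teeth every 60 degrees. Six teeth 6 mm wide, 32 mm across, on a 26 mm core, from 0 to 38 mm above the seat. The shaft is locked by its worm gear and does not turn by hand.
- spline_top (a point): On the shaft axis 38 mm above the seat, axes as shaft_seat: upper end of the splines. Above it a plain round end 25 mm across goes up to 57 mm above the seat, retaining-ring groove at 53-55 mm. The pulley slips over the round end, then rests here on the tooth ends unless its angle is right to within about 4 degrees (any of six positions 60 degrees apart).
- shaft_tip (a point): Top of the shaft on its axis, 61 mm above the seat: a cone, 19 mm across at the tip, 25 mm across 4 mm lower.
- spring_top (a point): On the shaft axis, at the top of the flat 60 mm washer on the coil spring round the shoulder; moves with it. Free, it is 8 mm above the seat. The pulley meets it there with about 7 N; fully home the spring pushes up with about 14 N, and it lifts the pulley off the seat again if let go.
- gearmotor: The fixed conveyor drive. Origin: on the bench below the shaft axis; x along its motor, away from the shaft. Gearbox 150 x 140 mm with a round top flange 110 mm across, 120 mm high. The motor lies along +x, its axis 40 mm to the +y side, from 75 to 295 mm from the shaft, 125 mm high, with a terminal box on it up to 155 mm high from 118 to 202 mm.
- spare_pulley: Another pulley with the same 80 mm flanges and the same heights (rim 24 mm, hub top 52 mm), but a smooth round bore of 20 mm and a 38 mm hub: it does not fit and stays where it is. Origin: centre of its underside.
- bearing: Bystander: ball bearing lying flat, 52 mm diameter, 15 mm high. Origin: centre of its underside.
- tape_roll: Bystander: roll of packing tape lying flat, 100 mm diameter, 48 mm high. Origin: centre of its underside.
- grease_jar: Bystander: jar with a black cap, 64 mm diameter, 75 mm high. Origin: centre of its underside.
- screwdriver: Bystander: screwdriver lying on the bench, about 200 mm long. Origin: underside near the middle.
- wrench: Bystander: open-ended wrench lying on the bench, about 180 mm long. Origin: underside near the middle.
- ring_pliers: Bystander: retaining-ring pliers lying on the bench, 165 mm long, 12 mm high. Origin: underside of the pivot.
- ring_carton: Bystander: small white carton of retaining rings, 90 x 65 x 38 mm. Origin: centre of its underside.

How it is judged:
On the way, in this order (a step that is already met when the one before it is completed fails the run):
1. the drive pulley is lifted clear of the bench in the fingers (height (world z) of drive_pulley above 0.03 m and contact force between the fingers and drive_pulley above 1 N), for 0.2 s.
2. the drive pulley is on the shaft, hub up, with its splines meshed (horizontal distance between drive_pulley and shaft_seat below 0.004 m and z of drive_pulley in the frame of shaft_seat below 0.033 m and angle between drive_pulley's own z axis and vertical below 0.12 rad), for 0.1 s.
At the end, for the whole second after the job is handed in: The drive pulley is on the shaft, hub up (axis within about 4.5 degrees of vertical and 4 mm of the shaft axis), its underside within 2 mm of the shoulder with the spring compressed, at rest, and the fingers are still on it with more than 3 N, all through the last second (horizontal distance between drive_pulley and shaft_seat below 0.004 m and z of drive_pulley in the frame of shaft_seat below 0.002 m and angle between drive_pulley's own z axis and vertical below 0.08 rad and linear speed of drive_pulley below 0.02 m/s and contact force between the fingers and drive_pulley above 3 N); the arm keeps its last pose, push and grip.
It fails at once if the spare pulley is moved more than 30 mm (distance of spare_pulley from where it was at the start of the episode above 0.03 m).
It fails at once if a bystander on the bench is moved more than 30 mm (distance of any of bearing, tape_roll, grease_jar, screwdriver, wrench, ring_pliers, ring_carton from where it was at the start of the episode above 0.03 m).
It also fails if it takes over 48 s, if anything falls off the work surface, if the arm or the gripper's body presses on something with over 40 N, if the wrist force passes 120 N, or if a joint passes its speed limit or range.

## Robot

A 7-joint arm with a two-finger parallel gripper is mounted at the origin on the work surface. World frame = base frame: x ahead of the robot, y to its left, z up, the work surface at z = 0. Lengths are in m, angles in rad, forces in N, time in s.
With the tool pointing down it reaches from about 0.35 to 0.9 m from the base axis. Payload 8.1 kg.
Tool frame: the origin (TCP) lies midway between the tips of the shut fingers; the grasp point (between the pads) lies 19 mm behind it; z points along the fingers, y is the direction in which the jaws open and shut (so a half turn about z gives the same grasp; the last joint's range is limited). The gripper opens to 92 mm and grips with 3 to 60 N. Pads are 19 mm wide; open, the fingers measure 130 mm over their backs; the gripper's body (75 mm by 190 mm) begins 47 mm behind the grasp point.
Start: joints at [1.15, 0.434, 0.025, 1.573, -0.012, 1.134, -0.075], TCP at [0.195, -0.594, 0.227] pointing down, gripper open.
Joint ranges: [-2.62, 2.62], [-0.44, 2.09], [-1.27, 1.32], [0.08, 2.57], [-1.32, 4.46], [0.12, 2], [-2.74, 2.74]. Speed limits (rad/s): [2.22, 2.22, 3.01, 3.01, 3.14, 3.14, 3.14].

## Interface

Orientations are given as a rotation vector (axis times angle).
In Python, from cell import arm gives the robot as it stands. The module is installed in compiled form; this text tells all that it offers.
- The arm moves only by the tool jog_arm, never from a script. Its argument "increments" is a list of rows, each an object with "slide": the shift along the tool's x, y, z in mm, a list of three; "roll": the turn about the tool's z in rad; "gripper": the opening, from 0 (shut) to 1 (fully open). In form: [{"slide": [x, y, z], "roll": roll, "gripper": gripper}, ...]. A call has exactly 10 rows; each row is the pose to reach, as a shift and turn from the pose commanded when the call began, along the tool's axes at that moment; what a row does not reach only later rows make up. A row lasts 1/12 s, in which the tool goes at most 41.7 mm and 7.16 degrees, less where a joint would pass 70% of its speed; a pose out of reach is approached as far as the arm can. A call with a gripper value outside its range is refused whole. The fingers move at their own pace and stop on an object; "newtons" is the grip in N (left out, the last holds). Time passes only in rows, so rows that repeat a pose let the fingers close, or fill a call up. It gives the time, the measured TCP pose, the force and the opening at its end, in the units of the state.
- arm.observe(): the state, without advancing time (a new reading comes with each control period).
- arm.get_image(name): name is "side" or "top"; returns a dict with "frame" (384x512x3 uint8, blue, green, red), "depth" (384x512 float32, m along the optical axis (not along the pixel's ray), 0 where there is no reading), "intrinsics" (3x3 intrinsics, pixels), "R" (3x3) and "t" (3): a world point X has camera coordinates R X + t. Camera axes: x right, y down, z forward; pixel columns grow to the right and rows downward; lengths in m; the calibration is good to about 2 mm. A picture is of the moment at which its call begins.
- arm.sign_off(): hands the job in, once; it reports no verdict.
The state is a dict: "clock": time; "joints": joint angles; "dq": joint speeds; "joint_efforts": joint torques, N m; "position": TCP position; "ee_rot": TCP orientation; "force": force on the tool from outside, world axes, zero at the start; "ft_torque": the same for the moment, N m; "width": opening from 0.0 (shut) to 1.0 (fully open).
Only numpy, scipy, OpenCV 4.12 (cv2) and the standard library are available. Lean on these libraries where they do the work, as an engineer would, in place of code of your own. Each camera call takes 0.05 s, during which the arm holds its last target.

## Working session

There is one attempt and no reset: what is moved stays moved. The work goes in short steps, Python scripts to look and compute and a tool call to move; the robot and the scene stay as the last step left them, time stands still between calls to the robot, and variables do not carry over. Pictures are saved under pics/ and viewed, and the job is handed in when it is done.

Besides the shell and the picture viewer there is one more tool, called by a JSON object that holds its "name" and its "arguments". jog_arm: Moves the arm, as the interface text tells. Its arguments: {"type":"object","properties":{"increments":{"type":"array"},"newtons":{"type":"number"}},"required":["increments"]}

```bash
mkdir -p pics
cat > h.py <<'E'
import numpy as np, cv2, pickle
from cell import arm
def grab(n):
    d=arm.get_image(n); pickle.dump(d,open(f'{n}.pkl','wb')); return d
def world(d,u,v,z=None):
    K,R,t=map(np.array,(d['intrinsics'],d['R'],d['t']))
    if z is None: z=d['depth'][int(round(v)),int(round(u))]
    return R.T@(np.linalg.inv(K)@[u,v,1]*z-t)
def onplane(d,u,v,h):
    K,R,t=map(np.array,(d['intrinsics'],d['R'],d['t']))
    c=-R.T@t; r=R.T@np.linalg.inv(K)@[u,v,1]; return c+r*(h-c[2])/r[2]
def proj(d,X):
    K,R,t=map(np.array,(d['intrinsics'],d['R'],d['t']))
    p=K@(R@np.array(X)+t); return p[:2]/p[2]
E
python3 - <<'E'
from h import *
for n in('top','side'):
    d=grab(n); cv2.imwrite(f'pics/{n}1.png',cv2.resize(d['frame'],None,fx=1.5,fy=1.5)); print(n,-np.array(d['R']).T@d['t'],d['R'])
print(arm.observe())
E
```

```text
top [ 0.37716903 -0.01502576  1.12717386] [[ 2.72917202e-03 -9.99996063e-01 -6.52941349e-04]
 [-9.91731702e-01 -2.62284319e-03 -1.28301800e-01]
 [ 1.28299582e-01  9.97700318e-04 -9.91734955e-01]]
side [-0.41422094  0.54796935  0.87701855] [[-0.54040657 -0.84104763 -0.02448724]
 [-0.46021857  0.31982189 -0.82819854]
 [ 0.70438597 -0.43629445 -0.55989959]]
{'clock': 0.1, 'joints': array([ 1.15038599,  0.43515469,  0.02497596,  1.5739904 , -0.01158119,
        1.13397547, -0.07507011]), 'dq': array([ 2.69610160e-05, -1.45738326e-03, -5.54779597e-04, -3.17646590e-03,
       -8.76434484e-04, -1.36556413e-03, -2.58010033e-05]), 'joint_efforts': array([ 4.24239552e-03, -6.69126391e+01,  9.88750085e-01, -3.15148294e+01,
       -6.05000812e-02,  3.73956515e-02,  7.28764326e-05]), 'position': array([ 0.19510991, -0.59329978,  0.22602868]), 'ee_rot': array([-3.10070163e+00, -4.96853691e-01,  5.65677298e-04]), 'force': array([-0.87065559,  0.56808538,  1.03198857]), 'ft_torque': array([-0.06650329,  0.01570583,  0.03679095]), 'width': 1.0001294440514221}
```

View pics/top1.png

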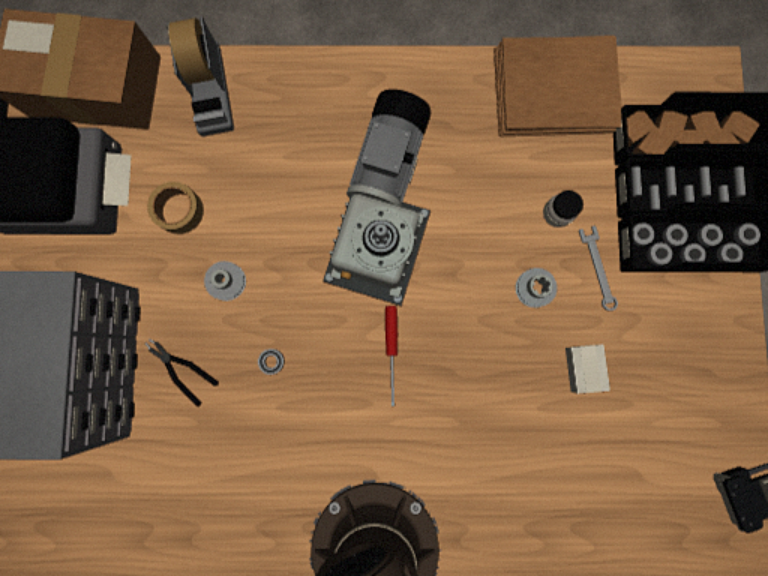

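View pics/side1.png

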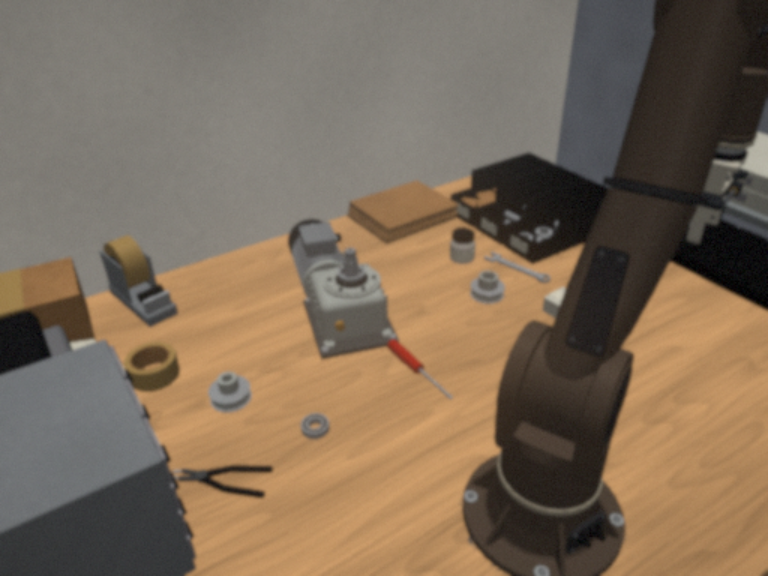

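The drive pulley, with its splined bore, is at about (537,288) in the 1.5x top view. The spare is at (223,281) and the shaft tip at (380,235). Next I'll take enlarged crops.

Run:
```python
from h import *
d=pickle.load(open('top.pkl','rb'));f=d['frame']
a=f[165:220,330:385];b=f[130:185,225:280]
im=np.hstack([cv2.resize(x,(396,396),interpolation=cv2.INTER_CUBIC) for x in(a,b)])
cv2.imwrite('pics/crop1.png',im)
print(np.round(d['depth'][185:200,350:366],3))
for n,(y0,y1,x0,x1) in dict(p=(165,220,330,385),s=(130,185,225,280)).items():
    v,u=np.mgrid[y0:y1,x0:x1]; P=np.array([world(d,a,b) for a,b in zip(u.ravel(),v.ravel())])
    print(n)
    for lo,hi in ([(.016,.032),(.045,.058)] if n=='p' else [(.112,.127),(.132,.145),(.175,.2)]):
        m=(P[:,2]>lo)&(P[:,2]<hi); Q=P[m]; 
        if len(Q)<3: continue
        c,r=cv2.minEnclosingCircle(Q[:,:2].astype(np.float32)); print(lo,len(Q),Q.mean(0),c,r,(Q[:,:2].max(0)+Q[:,:2].min(0))/2)
```

```text
[[1.112 1.116 1.115 1.112 1.114 1.084 1.087 1.084 1.084 1.086 1.082 1.092
  1.09  1.085 1.084 1.086]
 [1.116 1.11  1.113 1.108 1.089 1.083 1.081 1.092 1.083 1.113 1.111 1.104
  1.101 1.084 1.081 1.086]
 [1.113 1.113 1.11  1.095 1.084 1.08  1.106 1.139 1.129 1.128 1.116 1.106
  1.097 1.094 1.082 1.084]
 [1.113 1.11  1.099 1.093 1.079 1.08  1.083 1.134 1.132 1.123 1.127 1.11
  1.111 1.098 1.099 1.089]
 [1.109 1.114 1.1   1.086 1.087 1.08  1.083 1.139 1.133 1.134 1.13  1.121
  1.12  1.111 1.104 1.094]
 [1.111 1.109 1.091 1.087 1.082 1.084 1.136 1.135 1.136 1.137 1.133 1.134
  1.123 1.114 1.105 1.096]
 [1.112 1.11  1.094 1.083 1.079 1.134 1.131 1.133 1.134 1.131 1.136 1.132
  1.124 1.119 1.101 1.091]
 [1.111 1.108 1.095 1.085 1.081 1.08  1.13  1.136 1.134 1.132 1.135 1.133
  1.116 1.107 1.094 1.085]
 [1.112 1.106 1.097 1.086 1.083 1.08  1.133 1.133 1.133 1.138 1.135 1.128
  1.113 1.103 1.098 1.092]
 [1.106 1.107 1.1   1.091 1.085 1.084 1.079 1.079 1.082 1.137 1.137 1.125
  1.119 1.115 1.099 1.083]
 [1.111 1.105 1.102 1.096 1.092 1.082 1.08  1.081 1.078 1.134 1.13  1.135
  1.085 1.082 1.0
[... 406 characters left out ...]
1.106]]
p
0.016 340 [ 0.5093244  -0.32651928  0.02476752] (0.5103691220283508, -0.3292565941810608) 0.039853356778621674 [ 0.51048349 -0.3292844 ]
0.045 108 [ 0.51011281 -0.32857091  0.05230657] (0.5103367567062378, -0.32882586121559143) 0.022810939699411392 [ 0.51037303 -0.32893052]
s
0.112 1557 [ 0.59252403 -0.00464602  0.11876583] (0.5957074165344238, -0.0022336416877806187) 0.08639946579933167 [ 0.59813644 -0.00173033]
0.132 170 [ 0.58951659 -0.01095011  0.13914373] (0.5908090472221375, -0.011805742979049683) 0.02975253388285637 [ 0.59155471 -0.01150548]
0.175 81 [ 0.58905979 -0.01163962  0.19076164] (0.590490460395813, -0.01164066232740879) 0.012672974728047848 [ 0.59037454 -0.01164338]
```

View pics/crop1.png

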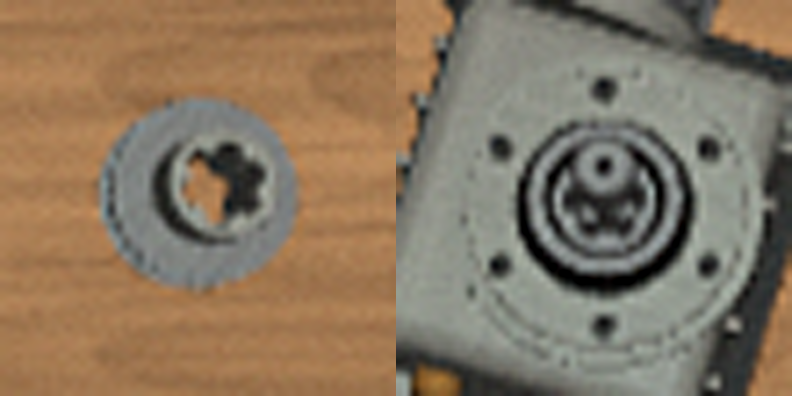

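```bash
cat >> h.py <<'E'
def rect(d,c,h,half,N=390):
    # image: up = +x world, left=+y
    g=np.linspace(half,-half,N); X,Y=np.meshgrid(c[0]+g,c[1]+g,indexing='ij')
    K,R,t=map(np.array,(d['intrinsics'],d['R'],d['t']))
    P=np.stack([X,Y,np.full_like(X,h)],-1)@R.T+t; p=P@K.T
    m=(p[...,:2]/p[...,2:]).astype(np.float32)
    return cv2.remap(d['frame'],m[...,0],m[...,1],cv2.INTER_CUBIC)
E
python3 - <<'E'
from h import *
d=pickle.load(open('top.pkl','rb'))
a=rect(d,(.5104,-.329),.052,.026); b=rect(d,(.5904,-.0117),.169,.026)
for im in (a,b):
    for r in (13,14,16,17): cv2.circle(im,(195,195),int(r*7.5),(0,255,0) if r in(14,16) else (0,0,255),1)
cv2.imwrite('pics/rect1.png',np.hstack([a,b]))
# angular profiles
for c,h,rs in(((.5104,-.329),.052,(.0145,.015,.0155,.016)),((.5904,-.0117),.169,(.0135,.0140,.0145,.015,.0155))):
    K,R,t=map(np.array,(d['intrinsics'],d['R'],d['t'])); th=np.arange(0,360,5)*np.pi/180; s=0
    for r in rs:
        P=np.stack([c[0]+r*np.cos(th),c[1]+r*np.sin(th),0*th+h],1)@R.T+t; p=P@K.T; m=(p[:,:2]/p[:,2:]).astype(np.float32)
        s=s+cv2.remap(cv2.cvtColor(d['frame'],cv2.COLOR_BGR2GRAY),m[None,:,0],m[None,:,1],cv2.INTER_LINEAR)[0].astype(float)
    s/=len(rs); F=(s*np.exp(-6j*th)).sum(); print(np.round(s).astype(int), 'bright phase deg', -np.angle(F)/6*180/np.pi*-1, abs(F))
E
```

```text
[ 50  66  89 106  97  82  63  50  63  84  92 108 132 144 144 140 130 120
 118 118 123 128 128 122 118 133 146 152 150 148 144 142 141 132 121 112
 106 106 123 137 143 150 141 116  91  80  76  66  60  77  96 110 124 124
 105  84  65  46  43  40  45  62  76  91  98  88  70  59  43  36  31  36] bright phase deg -19.579168402284736 789.2719629553897
[133 135 135 135 129 121 119 110  97  81  66  54  46  51  70  97 118 125
 130 109  85  63  43  39  41  51  63  70  75  90 104  99  88  73  49  35
  36  37  39  42  52  70  80  92 111 108  83  61  50  48  49  60  72  95
 117 125 132 120  94  70  51  46  52  64  80  93 108 117 123 129 130 133] bright phase deg 26.92834089068904 914.8983373200797
```

View pics/rect1.png

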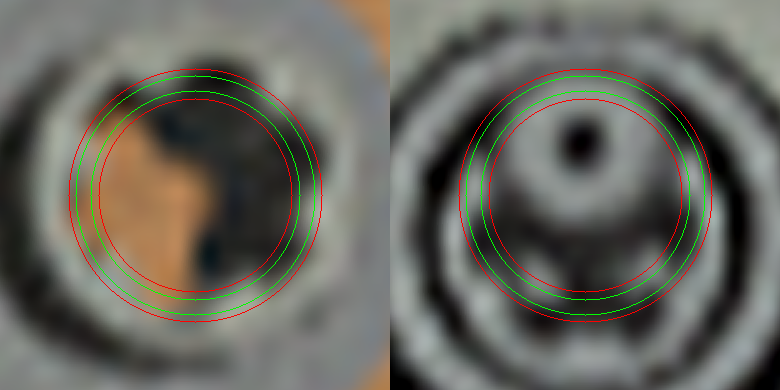

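```bash
cat > fit.py <<'E'
from h import *
def smp(d,img,X,Y,h):
    K,R,t=map(np.array,(d['intrinsics'],d['R'],d['t']))
    p=(np.stack([X,Y,0*X+h],-1)@R.T+t)@K.T; m=(p[...,:2]/p[...,2:]).astype(np.float32)
    return cv2.remap(img,m[...,0],m[...,1],cv2.INTER_LINEAR)
def fit(d,img,c0,h,kind,hole=None,span=3):
    g=np.arange(-.026,.02601,.0005); X,Y=np.meshgrid(g,g,indexing='ij')
    I=smp(d,img,c0[0]+X,c0[1]+Y,h).astype(float)
    res=[]
    for dx in np.arange(-span,span+.1,.5)*1e-3:
     for dy in np.arange(-span,span+.1,.5)*1e-3:
      x=X-dx;y=Y-dy;r=np.hypot(x,y);a=np.arctan2(y,x)
      for th in np.arange(0,60,2):
        k=np.round((np.degrees(a)-th)/60)*60+th; da=np.radians(np.degrees(a)-k)
        lat=np.abs(r*np.sin(da)); 
        if kind=='p':
            T=(r<14)|(r<0); T=~((r<.014)|((r<.017)&(lat<.004))); w=(r<.0225)
        else:
            T=(r<.013)|((r<.016)&(lat<.003)); w=(r<.0165)&(r>.0128)
            if hole is not None: w&=~hole(X,Y)
        T=cv2.GaussianBlur(T.astype(float),(0,0),1.4)
        A=T[w];B=I[w]; res.append((np.corrcoef(A,B)[0,1],dx*1e3,dy*1e3,th))
    res.sort(reverse=True); return res
if __name__=='__main__':
    d=pickle.load(open('top.pkl','rb')); f=d['frame'].astype(float)
    grey=np.clip(f[...,0],0,150)  # blue: orange and dark are both low
    r=fit(d,grey.astype(np.float32),(.5104,-.329),.052,'p')
    for q in r[:12]: print(np.round(q,3))
    print()
    g=cv2.cvtColor(d['frame'],cv2.COLOR_BGR2GRAY).astype(np.float32)
    # tip: project (0.5904,-.0117,h) for h .169...0.192 to plane .169
    pr=[onplane(d,*proj(d,(.5904,-.0117,h)),.169)[:2]-[.5904,-.0117] for h in(.169,.18,.188,.192)]
    print(pr)
    hole=lambda X,Y: np.any([np.hypot(X-p[0],Y-p[1])<.0135 for p in pr],axis=0)
    r=fit(d,g,(.5904,-.0117),.169,'s',hole)
    for q in r[:12]: print(np.round(q,3))
    best={}
    for q in r: best.setdefault(q[3],q)
    for th in sorted(best): print(np.round(best[th],3))
E
python3 fit.py
```

```text
[ 0.916  2.    -1.    48.   ]
[ 0.914  2.    -1.    50.   ]
[ 0.914  1.5   -1.    48.   ]
[ 0.914  2.    -1.    46.   ]
[ 0.913  2.    -1.5   48.   ]
[ 0.912  1.5   -1.    50.   ]
[ 0.911  1.5   -1.    46.   ]
[ 0.911  2.    -1.5   50.   ]
[ 0.91  2.   -1.5  46.  ]
[ 0.91  1.5  -1.5  48.  ]
[ 0.909  2.    -1.    52.   ]
[ 0.908  2.5   -1.    48.   ]

[array([ 0.0000000e+00, -7.2858386e-17]), array([2.47635711e-03, 3.86237001e-05]), array([4.31377904e-03, 6.72819390e-05]), array([5.24427876e-03, 8.17949275e-05])]
[ 0.825  1.5    0.    32.   ]
[ 0.819  1.5    0.5   34.   ]
[ 0.818  1.5    0.    34.   ]
[ 0.817  2.     0.    32.   ]
[ 0.811  2.     0.    30.   ]
[ 0.809  1.5    0.5   32.   ]
[ 0.803  2.     0.5   34.   ]
[ 0.803  2.     0.    34.   ]
[ 0.799  1.5    0.    30.   ]
[ 0.797  2.     0.5   32.   ]
[ 0.797  1.5    0.5   36.   ]
[ 0.796  1.     0.    34.   ]
[ 0.104 -3.    -3.     0.   ]
[ 0.096 -3.    -3.     2.   ]
[ 0.086 -3.     1.     4.   ]
[ 0.11 -3.    1.5   6.  ]
[ 0.134 -3.     2.     8.   ]
[ 0.157  3.    -3.    10.   ]
[ 0.172  2.5   -3.    12.   ]
[ 0.188  2.    -3.    14.   ]
[ 0.251  2.    -2.5   16.   ]
[ 0.302  2.5   -1.5   18.   ]
[ 0.382  2.    -1.5   20.   ]
[ 0.484  2.    -1.    22.   ]
[ 0.595  2.    -0.5   24.   ]
[ 0.678  2.    -0.5   26.   ]
[ 0.748  1.5   -0.5   28.   ]
[ 0.811  2.     0.    30.   ]
[ 0.825  1.5    0.    32.   ]
[ 0.819  1.5    0.5   34.   ]
[ 0.797  1.5    0.5   36.   ]
[ 0.744  1.5    0.5   38.   ]
[ 0.664  1.5    1.    40.   ]
[ 0.56  1.5   1.   42.  ]
[ 0.455  1.5    1.5   44.   ]
[ 0.332  1.5    2.    46.   ]
[ 0.269  1.5    3.    48.   ]
[ 0.219  1.5    3.    50.   ]
[ 0.165  3.     3.    52.   ]
[ 0.144 -3.    -3.    54.   ]
[ 0.14 -3.   -3.   56.  ]
[ 0.12 -3.   -3.   58.  ]
```

```bash
cat >> h.py <<'E'
from scipy.spatial.transform import Rotation as Ro
def to(x,y,z):
    s=arm.observe(); R=Ro.from_rotvec(s['ee_rot']).as_matrix()
    print('slide mm',np.round(R.T@(np.array([x,y,z])-s['position'])*1e3,1),'yaw x',np.degrees(np.arctan2(R[1,0],R[0,0])).round(2),'tilt',np.degrees(np.arccos(-R[2,2])).round(2),'pos',s['position'].round(4),'F',s['force'].round(1),'w',round(s['width'],3),'t',s['clock'],'j7',s['joints'].round(2))
E
python3 -c "
from h import *
to(.5112,-.3295,.15)"
```

```text
slide mm [ 382.7 -151.7   76.2] yaw x 18.21 tilt 0.08 pos [ 0.1951 -0.5933  0.226 ] F [-0.9  0.6  1. ] w 1.0 t 0.1 j7 [ 1.15  0.44  0.02  1.57 -0.01  1.13 -0.08]
```

{"name": "jog_arm", "arguments": {"increments": [{"slide":[38,-15,0],"roll":0,"gripper":1},{"slide":[76,-30,5],"roll":0,"gripper":1},{"slide":[115,-45,15],"roll":0,"gripper":1},{"slide":[153,-61,25],"roll":0,"gripper":1},{"slide":[191,-76,35],"roll":0,"gripper":1},{"slide":[230,-91,45],"roll":0,"gripper":1},{"slide":[268,-106,55],"roll":0,"gripper":1},{"slide":[306,-121,65],"roll":0,"gripper":1},{"slide":[345,-137,72],"roll":0,"gripper":1},{"slide":[382.7,-151.7,76],"roll":0,"gripper":1}]}}

```text
clock: 0.93
position: [0.5084, -0.3312, 0.15]
ee_rot: [-3.101, -0.496, 0.002]
force: [0.5, -0.3, 0.4]
width: 0.994
```

Run:
```python
from h import *
to(.5112,-.3295,.028)
d=grab('side'); u,v=proj(d,(.511,-.33,.06)); print(u,v)
u,v=int(u),int(v); cv2.imwrite('pics/s2.png',cv2.resize(d['frame'][max(0,v-90):v+50,u-70:u+70],None,fx=4,fy=4,interpolation=cv2.INTER_CUBIC))
```

```text
slide mm [  3.3  -0.6 122. ] yaw x 18.19 tilt 0.1 pos [ 0.5084 -0.3312  0.15  ] F [ 0.5 -0.3  0.4] w 0.994 t 0.9333 j7 [ 0.54  0.48 -0.08  1.7   0.04  0.96 -0.8 ]
325.7886753656794 181.21547302390553
```

View pics/s2.png

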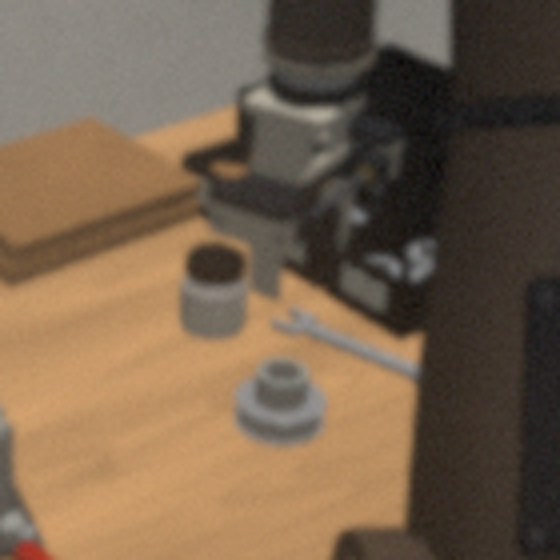

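The gripper hangs above the pulley, whose hub is at about (283,375) in the crop. The path down is clear.

{"name": "jog_arm", "arguments": {"increments": [{"slide":[0,0,10],"roll":0,"gripper":1},{"slide":[0,0,30],"roll":0,"gripper":1},{"slide":[0,0,50],"roll":0,"gripper":1},{"slide":[0,0,70],"roll":0,"gripper":1},{"slide":[0,0,90],"roll":0,"gripper":1},{"slide":[0,0,105],"roll":0,"gripper":1},{"slide":[0,0,115],"roll":0,"gripper":1},{"slide":[0,0,120],"roll":0,"gripper":1},{"slide":[0,0,121],"roll":0,"gripper":1},{"slide":[0,0,121],"roll":0,"gripper":1}]}}

```text
clock: 1.82
position: [0.5079, -0.3333, 0.0304]
ee_rot: [3.102, 0.496, 0.0]
force: [0.1, -0.4, -1.4]
width: 1.0
```

Run:
```python
from h import *
to(.5112,-.3295,.028)
d=grab('side'); u,v=proj(d,(.511,-.33,.06)); print(u,v)
u,v=int(u),int(v); cv2.imwrite('pics/s3.png',cv2.resize(d['frame'][max(0,v-40):v+40,u-50:u+50],None,fx=6,fy=6,interpolation=cv2.INTER_CUBIC))
```

```text
slide mm [ 4.4 -2.6  2.4] yaw x 18.18 tilt 0.01 pos [ 0.5079 -0.3333  0.0304] F [ 0.1 -0.4 -1.4] w 1.0 t 1.8167 j7 [ 0.54  0.63 -0.07  1.8   0.06  0.72 -0.82]
325.7886753656794 181.21547302390553
```

View pics/s3.png

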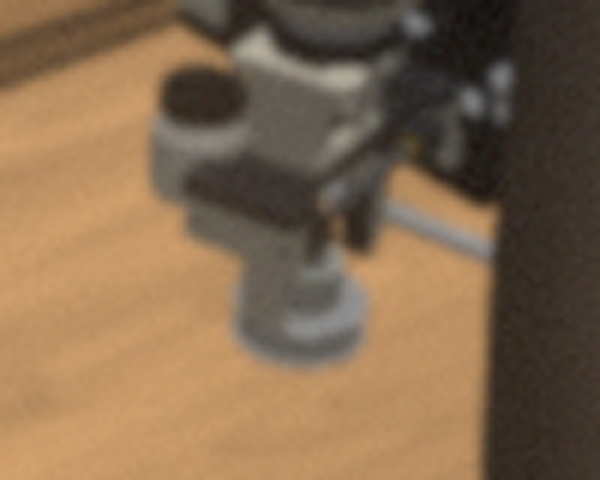

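The fingers straddle the hub, with tips just above the flange. I'll correct the residual of about 4 mm and then close.

{"name": "jog_arm", "arguments": {"increments": [{"slide":[2,-1,0],"roll":0,"gripper":1},{"slide":[4.4,-2.6,1],"roll":0,"gripper":1},{"slide":[4.4,-2.6,1],"roll":0,"gripper":1},{"slide":[4.4,-2.6,1],"roll":0,"gripper":1},{"slide":[4.4,-2.6,1],"roll":0,"gripper":0.6},{"slide":[4.4,-2.6,1],"roll":0,"gripper":0.5},{"slide":[4.4,-2.6,1],"roll":0,"gripper":0.4},{"slide":[4.4,-2.6,1],"roll":0,"gripper":0.4},{"slide":[4.4,-2.6,1],"roll":0,"gripper":0.3},{"slide":[4.4,-2.6,1],"roll":0,"gripper":0.3}], "newtons": 35}}

```text
clock: 2.7
position: [0.5113, -0.3292, 0.0292]
ee_rot: [-3.102, -0.497, 0.0]
force: [-0.3, 0.1, 0.4]
width: 0.615
```

Run:
```python
from h import *
to(.5112,-.3295,.028)
```

```text
slide mm [-0.2  0.3  1.2] yaw x 18.2 tilt 0.0 pos [ 0.5113 -0.3292  0.0292] F [-0.3  0.1  0.4] w 0.615 t 2.7 j7 [ 0.53  0.63 -0.07  1.8   0.06  0.72 -0.83]
```

Position is right. The fingers are still closing.

{"name": "jog_arm", "arguments": {"increments": [{"slide":[0,0,0],"roll":0,"gripper":0.3},{"slide":[0,0,0],"roll":0,"gripper":0.3},{"slide":[0,0,0],"roll":0,"gripper":0.3},{"slide":[0,0,0],"roll":0,"gripper":0.3},{"slide":[0,0,0],"roll":0,"gripper":0.3},{"slide":[0,0,0],"roll":0,"gripper":0.3},{"slide":[0,0,-5],"roll":0,"gripper":0.3},{"slide":[0,0,-15],"roll":0,"gripper":0.3},{"slide":[0,0,-30],"roll":0,"gripper":0.3},{"slide":[0,0,-50],"roll":0,"gripper":0.3}]}}

```text
clock: 3.53
position: [0.5104, -0.3287, 0.0793]
ee_rot: [-3.101, -0.497, 0.003]
force: [0.9, -0.1, -3.4]
width: 0.495
```

Run:
```python
from h import *
to(.5904,-.0117,.25)
d=grab('side'); u,v=proj(d,(.511,-.33,.08)); print(u,v)
u,v=int(u),int(v); cv2.imwrite('pics/s4.png',cv2.resize(d['frame'][max(0,v-40):v+40,u-50:u+50],None,fx=6,fy=6,interpolation=cv2.INTER_CUBIC))
```

```text
slide mm [ 174.7 -276.4 -170.6] yaw x 18.2 tilt 0.13 pos [ 0.5104 -0.3287  0.0793] F [ 0.9 -0.1 -3.4] w 0.495 t 3.5333 j7 [ 0.54  0.56 -0.08  1.77  0.05  0.82 -0.82]
326.2096548719609 176.33968825559785
```

View pics/s4.png

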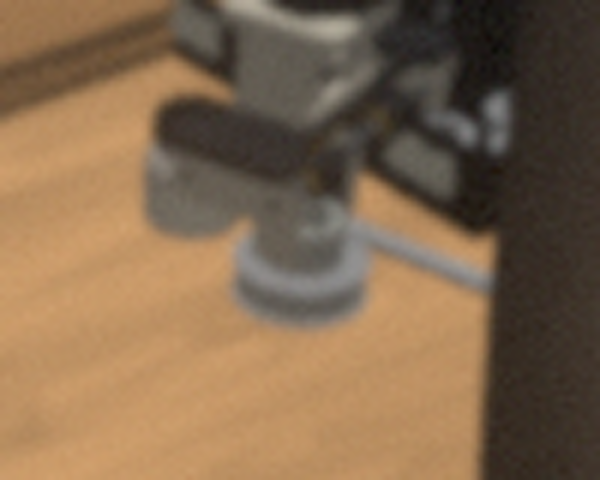

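Lifted: the width of 45.5 mm matches the 46 mm hub. Now I'll rise and traverse, rolling +0.279 rad (48° → 32° world).

{"name": "jog_arm", "arguments": {"increments": [{"slide":[0,0,-30],"roll":0,"gripper":0.3},{"slide":[0,0,-60],"roll":0,"gripper":0.3},{"slide":[10,-15,-90],"roll":0.03,"gripper":0.3},{"slide":[23,-35,-118],"roll":0.06,"gripper":0.3},{"slide":[38,-60,-140],"roll":0.1,"gripper":0.3},{"slide":[56,-88,-157],"roll":0.14,"gripper":0.3},{"slide":[76,-120,-168],"roll":0.18,"gripper":0.3},{"slide":[96,-152,-171],"roll":0.22,"gripper":0.3},{"slide":[116,-184,-171],"roll":0.25,"gripper":0.3},{"slide":[135,-215,-171],"roll":0.279,"gripper":0.3}]}}

```text
clock: 4.42
position: [0.5727, -0.0807, 0.2514]
ee_rot: [3.141, 0.059, 0.003]
force: [0.8, -0.3, -2.3]
width: 0.492
```

Run:
```python
from h import *
to(.5913,-.0119,.25)
```

```text
slide mm [ 21.2 -68.    1.4] yaw x 2.14 tilt 0.1 pos [ 0.5727 -0.0807  0.2514] F [ 0.8 -0.3 -2.3] w 0.492 t 4.4167 j7 [ 0.12  0.34 -0.1   1.65  0.04  1.15 -1.52]
```

{"name": "jog_arm", "arguments": {"increments": [{"slide":[6,-18,0],"roll":0,"gripper":0.3},{"slide":[12,-36,0],"roll":0,"gripper":0.3},{"slide":[16,-50,0],"roll":0,"gripper":0.3},{"slide":[19,-60,0],"roll":0,"gripper":0.3},{"slide":[20,-65,0],"roll":0,"gripper":0.3},{"slide":[20,-66,0],"roll":0,"gripper":0.3},{"slide":[20,-66,0],"roll":0,"gripper":0.3},{"slide":[20,-66,0],"roll":0,"gripper":0.3},{"slide":[20,-66,0],"roll":0,"gripper":0.3},{"slide":[20,-66,0],"roll":0,"gripper":0.3}]}}

```text
clock: 5.25
position: [0.5897, -0.0171, 0.2503]
ee_rot: [3.141, 0.058, 0.0]
force: [1.2, -0.0, -2.8]
width: 0.493
```

Run:
```python
from h import *
to(.5913,-.0119,.25)
d=grab('side'); u,v=proj(d,(.591,-.012,.2)); print(u,v)
u,v=int(u),int(v); cv2.imwrite('pics/s5.png',cv2.resize(d['frame'][max(0,v-40):v+40,u-50:u+50],None,fx=7,fy=7,interpolation=cv2.INTER_CUBIC))
to(.5913,-.0119,.25)
```

```text
slide mm [ 1.8 -5.1  0.3] yaw x 2.13 tilt 0.02 pos [ 0.5897 -0.0171  0.2503] F [ 1.2 -0.  -2.8] w 0.493 t 5.25 j7 [ 0.02  0.37 -0.12  1.62  0.05  1.16 -1.64]
233.30966829057496 163.67777714824877
slide mm [ 1.8 -4.9  0.2] yaw x 2.15 tilt 0.02 pos [ 0.5897 -0.0168  0.2502] F [-0.9 -0.5 -2.7] w 0.495 t 5.3 j7 [ 0.02  0.37 -0.12  1.62  0.05  1.16 -1.64]
```

View pics/s5.png

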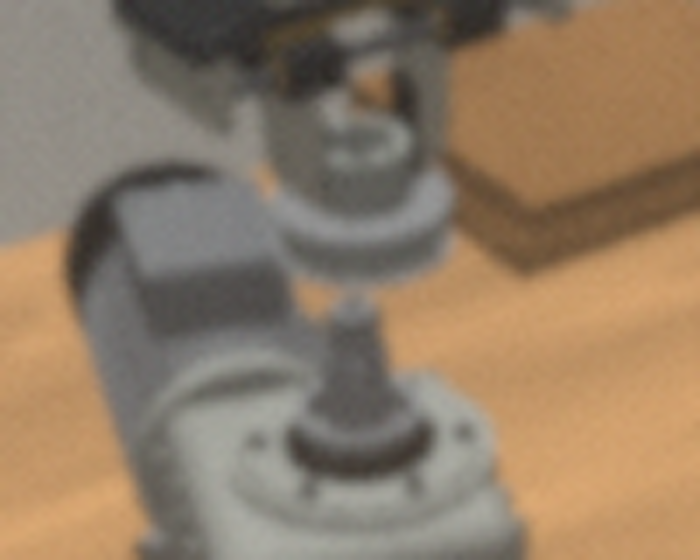

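The pulley hangs about 13 px right of the shaft tip in the 7x crop, consistent with the 5 mm residual. I'll correct it and then measure again.

{"name": "jog_arm", "arguments": {"increments": [{"slide":[1,-3,0],"roll":0,"gripper":0.3},{"slide":[1.8,-5,5],"roll":0,"gripper":0.3},{"slide":[1.8,-5,10],"roll":0,"gripper":0.3},{"slide":[1.8,-5,15],"roll":0,"gripper":0.3},{"slide":[1.8,-5,15],"roll":0,"gripper":0.3},{"slide":[1.8,-5,15],"roll":0,"gripper":0.3},{"slide":[1.8,-5,15],"roll":0,"gripper":0.3},{"slide":[1.8,-5,15],"roll":0,"gripper":0.3},{"slide":[1.8,-5,15],"roll":0,"gripper":0.3},{"slide":[1.8,-5,15],"roll":0,"gripper":0.3}]}}

```text
clock: 6.13
position: [0.5915, -0.011, 0.2355]
ee_rot: [3.141, 0.061, 0.001]
force: [-0.6, -0.4, -2.5]
width: 0.49
```

Run:
```python
from h import *
to(.5913,-.0119,.235)
d0=pickle.load(open('side.pkl','rb'))
d=grab('side'); u,v=proj(d,(.591,-.012,.2)); 
u,v=int(u),int(v)
cv2.imwrite('pics/s6.png',cv2.resize(d['frame'][max(0,v-40):v+40,u-50:u+50],None,fx=7,fy=7,interpolation=cv2.INTER_CUBIC))
# left/right silhouettes per row, from depth: flange vs shaft
for r in range(v-25,v+35,2):
    print(r, ' '.join('%4d'%(1000*x) for x in d['depth'][r,u-22:u+24:1]))
to(.5913,-.0119,.235)
```

```text
slide mm [-0.3  0.9  0.5] yaw x 2.21 tilt 0.03 pos [ 0.5915 -0.011   0.2355] F [-0.6 -0.4 -2.5] w 0.49 t 6.1333 j7 [ 0.01  0.38 -0.12  1.64  0.05  1.13 -1.65]
138 1193 1188 1192 1192 1248 1239 1213 1214 1214 1211 1215 1217 1215 1218 1217 1222 1227 1225 1226 1230 3012 3022 1848 1856 1835 1830 1298 1294 1296 1285 1284 1290 1284 1295 1293 1808 1802 1805 1799 1800 1811 1801 1801 1808 1803 1806
140 1197 1196 1197 1198 1207 1213 1215 1216 1216 1228 1224 1222 1220 1220 1223 1224 1224 1223 1231 2996 3014 3008 1844 1847 1837 1825 1302 1295 1296 1288 1287 1290 1292 1297 1304 1788 1792 1792 1791 1783 1795 1787 1793 1798 1783 1782
142 1205 1197 1199 1201 2938 2947 2940 1267 1261 1251 1247 1226 1226 1257 1259 1258 3007 3001 3010 3009 3022 1854 1847 1846 1841 1838 1308 1304 1294 1293 1292 1292 1298 1299 1299 1778 1778    0 1779 1768 1771 1771 1778 1771 1777 1774
144 1206 1203 1201 1206 2950 2949 2959 2950 1266 1264 1256 1254 1259 1259 1257 1265 1263 1868 1312 1307 1311 1315 1312 1303 1311    0 1311 1308 1304 1299 1299 1297 1300 1305 1306 1780 1764 1761 1759 1759 1753 1760 1758 1761 1755 1760
146 1
[... 5538 characters left out ...]
34 1335 1342 1338 1341 1345 1343 1343 1348 1350 1356 1360 1384 1380 1554
194 1357 1349 1349 1346 1353 1346 1350 1350 1346 1337 1341 1340 1339 1335 1335 1335 1334 1330 1328 1336 1332 1337 1335 1333 1332 1332 1332 1325 1336 1330 1331 1331 1335 1339 1337 1333 1336 1343 1344 1346 1346 1341 1346 1349 1376 1541
196 1352 1349 1341 1342 1343 1344 1336 1334 1337 1337 1339 1338 1328 1333 1328 1329 1330 1334 1324 1332 1326 1327 1327 1325 1326 1327 1326 1329 1327 1326 1324 1330 1329 1336 1333 1327 1331 1337 1337 1334 1334 1339 1336 1335 1340 1355
slide mm [-0.3  1.   0.4] yaw x 2.22 tilt 0.03 pos [ 0.5915 -0.0109  0.2354] F [ 0.2 -0.3 -3. ] w 0.496 t 6.1833 j7 [ 0.01  0.38 -0.12  1.64  0.05  1.13 -1.65]
```

View pics/s6.png

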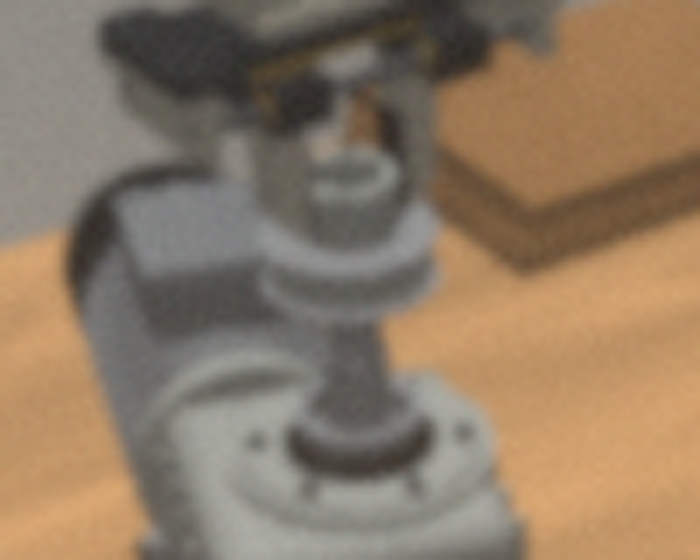

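The flange silhouette is centred at col ~233 and the shaft at ~233.5, so they align within about 1.6 mm. That agrees with the 0.9 mm residual. I'll correct it and lower over the round end.

{"name": "jog_arm", "arguments": {"increments": [{"slide":[-0.3,0.9,3],"roll":0,"gripper":0.3},{"slide":[-0.3,0.9,7],"roll":0,"gripper":0.3},{"slide":[-0.3,0.9,11],"roll":0,"gripper":0.3},{"slide":[-0.3,0.9,15],"roll":0,"gripper":0.3},{"slide":[-0.3,0.9,19],"roll":0,"gripper":0.3},{"slide":[-0.3,0.9,23],"roll":0,"gripper":0.3},{"slide":[-0.3,0.9,26],"roll":0,"gripper":0.3},{"slide":[-0.3,0.9,29],"roll":0,"gripper":0.3},{"slide":[-0.3,0.9,30],"roll":0,"gripper":0.3},{"slide":[-0.3,0.9,30],"roll":0,"gripper":0.3}]}}

```text
clock: 7.02
position: [0.591, -0.0119, 0.2049]
ee_rot: [3.141, 0.061, -0.001]
force: [-1.0, 0.6, -2.7]
width: 0.491
```

Run:
```python
from h import *
to(.5913,-.0119,.198)
print(arm.observe()['ft_torque'])
```

```text
slide mm [0.3 0.  6.9] yaw x 2.22 tilt 0.03 pos [ 0.591  -0.0119  0.2049] F [-1.   0.6 -2.7] w 0.491 t 7.0167 j7 [ 0.02  0.4  -0.12  1.68  0.05  1.06 -1.65]
[ 0.07273961 -0.02592857 -0.03012051]
```

Over the round end, with no side force. I'll continue to the tooth ends.

{"name": "jog_arm", "arguments": {"increments": [{"slide":[0,0,2],"roll":0,"gripper":0.3},{"slide":[0,0,4],"roll":0,"gripper":0.3},{"slide":[0,0,5],"roll":0,"gripper":0.3},{"slide":[0,0,6],"roll":0,"gripper":0.3},{"slide":[0,0,7],"roll":0,"gripper":0.3},{"slide":[0,0,8],"roll":0,"gripper":0.3},{"slide":[0,0,9],"roll":0,"gripper":0.3},{"slide":[0,0,10],"roll":0,"gripper":0.3},{"slide":[0,0,10],"roll":0,"gripper":0.3},{"slide":[0,0,10],"roll":0,"gripper":0.3}]}}

```text
clock: 7.85
position: [0.5911, -0.0116, 0.1951]
ee_rot: [-3.141, -0.061, 0.0]
force: [-0.2, 1.1, -3.0]
width: 0.493
```

Run:
```python
from h import *
to(.5913,-.0119,.198)
print(arm.observe()['ft_torque'])
```

```text
slide mm [ 0.1  0.3 -2.9] yaw x 2.23 tilt 0.01 pos [ 0.5911 -0.0116  0.1951] F [-0.2  1.1 -3. ] w 0.493 t 7.85 j7 [ 0.02  0.41 -0.12  1.69  0.06  1.04 -1.65]
[ 0.36048911 -0.04353964 -0.00686985]
```

No vertical contact at 3 mm below the tooth ends, so it looks meshed. I'll go on down to just above the spring.

{"name": "jog_arm", "arguments": {"increments": [{"slide":[0,0,2],"roll":0,"gripper":0.3},{"slide":[0,0,4],"roll":0,"gripper":0.3},{"slide":[0,0,6],"roll":0,"gripper":0.3},{"slide":[0,0,8],"roll":0,"gripper":0.3},{"slide":[0,0,10],"roll":0,"gripper":0.3},{"slide":[0,0,12],"roll":0,"gripper":0.3},{"slide":[0,0,14],"roll":0,"gripper":0.3},{"slide":[0,0,16],"roll":0,"gripper":0.3},{"slide":[0,0,18],"roll":0,"gripper":0.3},{"slide":[0,0,18],"roll":0,"gripper":0.3}]}}

```text
clock: 8.68
position: [0.591, -0.0115, 0.1768]
ee_rot: [-3.141, -0.061, 0.0]
force: [0.9, 4.0, -4.5]
width: 0.494
```

Run:
```python
from h import *
to(.5913,-.0119,.160)
print(arm.observe()['ft_torque'])
d=grab('side'); u,v=proj(d,(.591,-.012,.18)); 
u,v=int(u),int(v)
cv2.imwrite('pics/s7.png',cv2.resize(d['frame'][max(0,v-40):v+40,u-50:u+50],None,fx=7,fy=7,interpolation=cv2.INTER_CUBIC))
```

```text
slide mm [ 0.2  0.4 16.8] yaw x 2.23 tilt 0.02 pos [ 0.591  -0.0115  0.1768] F [ 0.9  4.  -4.5] w 0.494 t 8.6833 j7 [ 0.02  0.43 -0.12  1.71  0.06  1.   -1.66]
[ 0.88369134 -0.11238463  0.04226929]
```

View pics/s7.png

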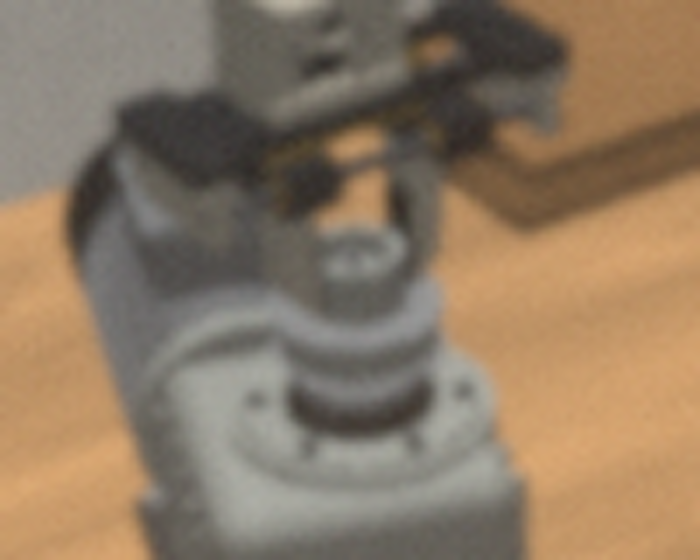

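The pulley is meshed and sits about 9 mm above the spring washer. I'll ease off the side force, raise the grip and press home.

{"name": "jog_arm", "arguments": {"increments": [{"slide":[0,-0.5,0],"roll":0,"gripper":0.3},{"slide":[0,-0.6,1],"roll":0,"gripper":0.3},{"slide":[0,-0.6,3],"roll":0,"gripper":0.3},{"slide":[0,-0.6,5],"roll":0,"gripper":0.3},{"slide":[0,-0.6,7],"roll":0,"gripper":0.3},{"slide":[0,-0.6,9],"roll":0,"gripper":0.3},{"slide":[0,-0.6,11],"roll":0,"gripper":0.3},{"slide":[0,-0.6,13],"roll":0,"gripper":0.3},{"slide":[0,-0.6,15],"roll":0,"gripper":0.3},{"slide":[0,-0.6,15],"roll":0,"gripper":0.3}], "newtons": 58}}

```text
clock: 9.57
position: [0.5912, -0.0115, 0.1628]
ee_rot: [3.141, 0.06, 0.001]
force: [-3.4, 1.3, 7.4]
width: 0.487
```

Run:
```python
from h import *
to(.5913,-.0119,.160)
print(arm.observe()['ft_torque'])
```

```text
slide mm [0.  0.4 2.8] yaw x 2.21 tilt 0.04 pos [ 0.5912 -0.0115  0.1628] F [-3.4  1.3  7.4] w 0.487 t 9.5667 j7 [ 0.01  0.44 -0.12  1.73  0.06  0.97 -1.66]
[0.38606286 0.75652063 0.04589639]
```

The spring is engaged, with the net force up by about 10 N. I'll press the rest.

{"name": "jog_arm", "arguments": {"increments": [{"slide":[0,0,0.5],"roll":0,"gripper":0.3},{"slide":[0,0,1],"roll":0,"gripper":0.3},{"slide":[0,0,1.5],"roll":0,"gripper":0.3},{"slide":[0,0,2],"roll":0,"gripper":0.3},{"slide":[0,0,2.5],"roll":0,"gripper":0.3},{"slide":[0,0,3],"roll":0,"gripper":0.3},{"slide":[0,0,3.5],"roll":0,"gripper":0.3},{"slide":[0,0,4],"roll":0,"gripper":0.3},{"slide":[0,0,4],"roll":0,"gripper":0.3},{"slide":[0,0,4],"roll":0,"gripper":0.3}]}}

```text
clock: 10.4
position: [0.5913, -0.0115, 0.1601]
ee_rot: [3.141, 0.06, 0.002]
force: [-7.4, 1.0, 18.1]
width: 0.492
```

Run:
```python
from h import *
to(.5913,-.0119,.160)
print(arm.observe()['ft_torque'])
```

```text
slide mm [-0.   0.4  0.1] yaw x 2.2 tilt 0.08 pos [ 0.5913 -0.0115  0.1601] F [-7.4  1.  18.1] w 0.492 t 10.4 j7 [ 0.01  0.45 -0.12  1.73  0.06  0.96 -1.66]
[0.3306754  1.72898791 0.02354012]
```

{"name": "jog_arm", "arguments": {"increments": [{"slide":[-0.4,0,0],"roll":0,"gripper":0.3},{"slide":[-0.8,0,0],"roll":0,"gripper":0.3},{"slide":[-0.8,0,0.5],"roll":0,"gripper":0.3},{"slide":[-0.8,0,1],"roll":0,"gripper":0.3},{"slide":[-0.8,0,1.5],"roll":0,"gripper":0.3},{"slide":[-0.8,0,2],"roll":0,"gripper":0.3},{"slide":[-0.8,0,2],"roll":0,"gripper":0.3},{"slide":[-0.8,0,2],"roll":0,"gripper":0.3},{"slide":[-0.8,0,2],"roll":0,"gripper":0.3},{"slide":[-0.8,0,2],"roll":0,"gripper":0.3}]}}

```text
clock: 11.23
position: [0.5914, -0.0114, 0.16]
ee_rot: [3.141, 0.06, 0.006]
force: [-11.4, 0.4, 32.2]
width: 0.492
```

Run:
```python
from h import *
to(.5913,-.0119,.160)
print(arm.observe()['ft_torque'])
d=grab('side'); u,v=proj(d,(.591,-.012,.16)); 
u,v=int(u),int(v)
cv2.imwrite('pics/s8.png',cv2.resize(d['frame'][max(0,v-40):v+40,u-50:u+50],None,fx=7,fy=7,interpolation=cv2.INTER_CUBIC))
# height of flange top (0.155 if home) & hub top (.183), from side depth
P=np.array([world(d,a,b) for b in range(v-40,v+30) for a in range(u-30,u+30)])
r=np.hypot(P[:,0]-.5909,P[:,1]+.0117)
for lo,hi,a,b in((.027,.037,.14,.17),(.018,.022,.172,.2),(0,.008,.18,.2)):
    q=P[(r>lo)&(r<hi)&(P[:,2]>a)&(P[:,2]<b),2]; print(lo,len(q),np.histogram(q,bins=np.arange(a,b+.001,.003)))
```

```text
slide mm [-0.1  0.5 -0. ] yaw x 2.2 tilt 0.22 pos [ 0.5914 -0.0114  0.16  ] F [-11.4   0.4  32.2] w 0.492 t 11.2333 j7 [ 0.01  0.45 -0.12  1.74  0.06  0.96 -1.66]
[0.28910026 2.51701557 0.00712651]
0.027 119 (array([ 8, 12, 16,  6,  9, 42, 18,  1,  3,  4]), array([0.14 , 0.143, 0.146, 0.149, 0.152, 0.155, 0.158, 0.161, 0.164,
       0.167, 0.17 ]))
0.018 25 (array([0, 0, 1, 6, 9, 3, 3, 1, 1]), array([0.172, 0.175, 0.178, 0.181, 0.184, 0.187, 0.19 , 0.193, 0.196,
       0.199]))
0 10 (array([0, 0, 0, 1, 8, 1, 0]), array([0.18 , 0.183, 0.186, 0.189, 0.192, 0.195, 0.198, 0.201]))
```

View pics/s8.png

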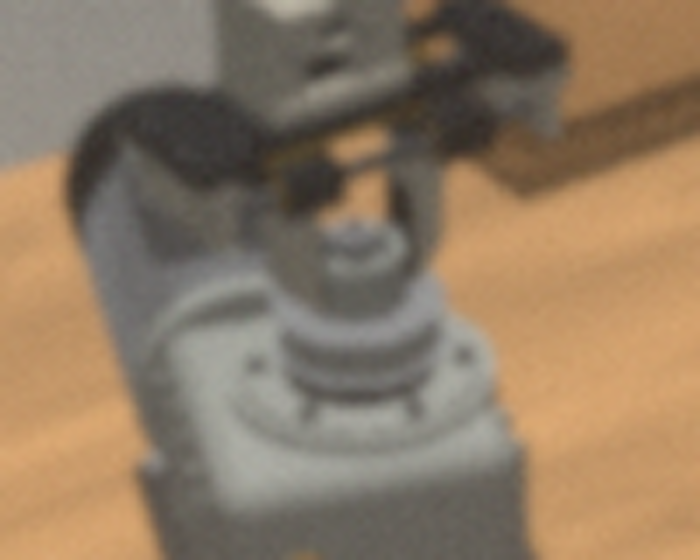

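The height stayed at 0.160 while the force rose from 18 to 32 N, so this is a hard stop. The shaft tip sits about 37 mm above the flange top, as expected at home. One settling call to check it's at rest.

{"name": "jog_arm", "arguments": {"increments": [{"slide":[0,0,0],"roll":0,"gripper":0.3},{"slide":[0,0,0],"roll":0,"gripper":0.3},{"slide":[0,0,0],"roll":0,"gripper":0.3},{"slide":[0,0,0],"roll":0,"gripper":0.3},{"slide":[0,0,0],"roll":0,"gripper":0.3},{"slide":[0,0,0],"roll":0,"gripper":0.3},{"slide":[0,0,0],"roll":0,"gripper":0.3},{"slide":[0,0,0],"roll":0,"gripper":0.3},{"slide":[0,0,0],"roll":0,"gripper":0.3},{"slide":[0,0,0],"roll":0,"gripper":0.3}]}}

```text
clock: 12.12
position: [0.5914, -0.0114, 0.16]
ee_rot: [3.141, 0.06, 0.006]
force: [-10.5, 0.9, 32.0]
width: 0.492
```

Run:
```python
from h import *
to(.5913,-.0119,.160)
d=grab('side')
def med(c,lo,hi,a,b):
    P=np.array([world(d,x,y) for y in range(110,230) for x in range(190,280)]); r=np.hypot(P[:,0]-c[0],P[:,1]-c[1])
    q=P[(r>lo)&(r<hi)&(P[:,2]>a)&(P[:,2]<b),2]; return len(q),np.median(q)
print('flange',med((.591,-.0117),.027,.036,.150,.164),'hub',med((.591,-.0117),.0165,.022,.180,.192),'tip',med((.591,-.0117),0,.008,.188,.2))
```

```text
slide mm [-0.1  0.5 -0. ] yaw x 2.2 tilt 0.22 pos [ 0.5914 -0.0114  0.16  ] F [-10.5   0.9  32. ] w 0.492 t 12.1167 j7 [ 0.01  0.45 -0.12  1.74  0.06  0.96 -1.66]
flange (64, np.float64(0.15641141590809188)) hub (24, np.float64(0.18480883433330636)) tip (11, np.float64(0.19423421358760498))
```

```bash
python3 -c "
from cell import arm
print(arm.sign_off()); s=arm.observe(); print(s['clock'],s['position'],s['force'],s['width'])"
```

```text
the job is handed in; nothing more can be done
None
the job is handed in; nothing more can be done
```

The drive pulley is on the shaft, hub up and splines meshed. It is pressed home against the spring, and I handed the job in at about 12 s with the arm still holding it. I gripped it by the hub, turned it 16° to match the teeth, and it slid down without having to search for the angle. The hand-in reports no verdict.

**Last checks before handing in:**
- **Fully home:** pressing harder raised the force from 18 to 32 N, but the tool stayed at 0.160 m. From the tool height at the grasp, that puts the underside at about 0.131 m, which is the shoulder.
- **Camera heights agree:** the shaft tip measured 9.4 mm above the hub top (9 expected) and 37.8 mm above the flange (37 expected). The absolute heights read about 2 mm high, which is within the camera calibration.
- **Held and still:** the reading did not change over 0.8 s, with the grip set to 58 N and the tool tilted 0.2°.
- **Side force remains:** about 10 N sideways along x was left, and a 0.8 mm correction did not reduce it.
- **Not checked:** I took no final picture of the bystanders or the spare pulley. The arm's path stayed clear of them.

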